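Pack the Easter gift tray

ROBOT

A 6-joint arm with a two-finger parallel gripper is mounted at the origin on a cart in front of the work surface, level with it; the furniture and walls round the work are solid. World frame = base frame: x ahead of the robot, y to its left, z up, the work surface at z = 0. Lengths are in mm, angles in rad, forces in N, time in s.
With the tool pointing down it reaches from about 325 to 875 mm from the base axis. Payload 4.4 kg.
Tool frame: the origin (TCP) lies on the centre line of the jaws, within the pads' length; the fingertips stand ahead of it and the grasp point (between the pads) lies 6 mm ahead of it (ctrl.tcp_to_tips is the z of the fingertips in the tool frame, in mm); z points along the fingers, y is the line along which they close (so a half turn about z gives the same grasp; the last joint's range is limited). The gripper opens to 85 mm and grips with 20 to 120 N. Pads are 22 mm wide; open, the fingers measure 114 mm over their backs; the gripper's body (76 mm by 85 mm) begins 54 mm behind the grasp point. The pads swing forward as they close: fully open they stand 13 mm farther back than shut.
Start: joints at [1.143, 0.207, 1.542, -0, 1.393, -0.15], TCP at [157.145, 553.112, 256.282] pointing down, gripper open.
Joint ranges: [-2.73, 2.73], [-0.86, 2.22], [0.23, 2.46], [-1.11, 4.25], [0.08, 2.63], [-2.82, 2.82]. Speed limits (rad/s): [2.79, 2.79, 3.14, 3.14, 3.14, 3.14].

INTERFACE

Orientations are given as a 3x3 rotation matrix whose columns are the frame's x, y, z axes.
In Python, from plant import ctrl, sensors, optics gives the robot as it stands. Calls block until the motion is done:
- ctrl.move_ptp(position, orientation): joint-space move of the TCP to a pose.
- ctrl.move_l(position, rot=None, vel=150, threshold=None): straight line of the TCP; rot=None keeps the orientation; vel is the mean speed in mm/s. With threshold (N) it stops when the force on the tool has changed by that much, and returns True; else False.
- ctrl.set_joints(angles): joint-space move.
- ctrl.gripper_to(opening, force=None): finger opening in mm; force is the grip in N (None keeps the last); returns when the fingers have stopped.
- ctrl.hold(seconds).
- ctrl.solve_ik(position, orientation): joint angles nearest the present ones, or None.
- sensors.read_state(): the state.
- optics.grab_frame(name): name is "side" or "top" or "wrist"; returns (picture, depth): 384x512x3 uint8, red, green, blue; 384x512 float32, mm along the optical axis (not along the pixel's ray), 0 where there is no reading.
- optics.camera_params(name): a dict with "mtx" (3x3 intrinsics, pixels), "R" (3x3) and "t" (3): a world point X has camera coordinates R X + t; the wrist camera has in their place "T_tool_cam" (4x4, takes a point from camera to tool coordinates, whose origin is the TCP and whose axes are the flange's). Camera axes: x right, y down, z forward; pixel columns grow to the right and rows downward; lengths in mm; the calibration is good to about 2 mm. A picture is of the moment at which its call begins: read the wrist's pose just before it. camera_params takes no time and is no camera call.
A pose or a line that the arm cannot do raises ctrl.MotionError and nothing moves.
- ctrl.finish_job(): hands the job in; it is judged then, once.
The state is a dict: "t": time; "q": joint angles; "qvel": joint speeds; "tau": joint torques, N m; "eef_pos": TCP position; "eef_rot": TCP orientation; "force": force on the tool from outside, world axes, zero at the start; "wrist_torque": the same for the moment, N m; "grip_width": finger opening in mm; "grasp_force": force on a finger pad.
Only numpy, scipy, OpenCV 4.12 (cv2) and the standard library are available. Lean on these libraries where they do the work, as an engineer would, in place of code of your own. Each camera call takes 0.05 s, during which the arm holds its last target. There are 200 camera calls.

TASK

Make up the Easter gift tray: take the small hare, the standing tin egg, the soap carton with the window and the little foil-wrapped egg from the table and seat each in the tray insert whose pocket was cut for it, standing as it stands now and right down on the pocket's floor: the carton in the large oblong pocket, the tin egg in the large round one, the hare in the small round one and the foil egg in the small oblong one. The tall hare and the plain printed soap carton are not part of the set: leave them standing where they are, and do not tip anything over.

Things in the scene. Friction and masses are not known exactly. Their poses are not given: they have to be found in the camera images.
- small_hare: the small cream hare, sitting, 82 mm tall, with a bow; the body below the neck is 33 mm (x) by 39 mm (y) and 42 mm high, the ears spread sideways to 54 mm (y) from 49 mm up. Grip round the body, across x, about 35 mm up. Origin: centre of the underside; z up; it faces -x. About 0.12 kg.
- tin_egg: the only tin egg on the table (others on the tiered stand are stock): a printed egg standing on its flattened end with a bow on top, 57 x 60 x 91 mm with the bow; the egg itself is round, 49 mm across at its widest, about 35 mm up, and 68 mm high. Grip it across the middle in any direction. Origin: centre of the underside (the egg's axis within 2 mm); z up. About 0.06 kg.
- window_carton: the kraft-brown soap carton with a window in front, standing, 51 mm (x) by 70 mm (y), 85 mm tall. Grip it across x, the thin way, in its upper half (pads about 60 mm up). Origin: centre of the underside; z up; the window faces -x. About 0.11 kg.
- foil_egg: the only foil-wrapped egg on the table (another on the tiered stand is stock), lying on its side, 42 mm (x) by 33 mm (y), 32 mm high. Grip it across y with the fingertips about 11 mm up; it rocks a little when let go. Origin: centre of the underside; z up. About 0.03 kg.
- tall_hare: look-alike to leave alone: the tall cream hare with upright ears, 60 x 55 mm, 123 mm tall. Origin: centre of the underside; z up.
- plain_carton: look-alike to leave alone: the wider printed soap carton without a window, 62 mm (x) by 86 mm (y), 85 mm tall. Origin: centre of the underside; z up.
- insert_carton: fixed white board insert, 108 x 108 x 18 mm, one of four (order varies) filling the low wooden tray 2 x 2, 111 mm apart; its top is 25 mm above the table, the tray's rim 30 mm. Origin: centre of its underside, 7 mm above the table; z up, x and y along the tray's sides. In its middle a large oblong pocket for the window carton, 64 mm (x) by 83 mm (y), 12 mm deep: its floor is 13 mm above the table.
- insert_egg: fixed white board insert, 108 x 108 x 18 mm, one of four (order varies) filling the low wooden tray 2 x 2, 111 mm apart; its top is 25 mm above the table, the tray's rim 30 mm. Origin: centre of its underside, 7 mm above the table; z up, x and y along the tray's sides. In its middle a large round pocket for the tin egg, 68 mm in diameter, 12 mm deep: its floor is 13 mm above the table.
- insert_hare: fixed white board insert, 108 x 108 x 18 mm, one of four (order varies) filling the low wooden tray 2 x 2, 111 mm apart; its top is 25 mm above the table, the tray's rim 30 mm. Origin: centre of its underside, 7 mm above the table; z up, x and y along the tray's sides. In its middle a small round pocket for the small hare, 52 mm in diameter, 12 mm deep: its floor is 13 mm above the table.
- insert_foil: fixed white board insert, 108 x 108 x 18 mm, one of four (order varies) filling the low wooden tray 2 x 2, 111 mm apart; its top is 25 mm above the table, the tray's rim 30 mm. Origin: centre of its underside, 7 mm above the table; z up, x and y along the tray's sides. In its middle a small oblong pocket for the foil egg, 46 mm (x) by 55 mm (y), 7 mm deep: its floor is 18 mm above the table.
There are look-alikes about, which are no part of the job. Leave any orange look-alike of the tin_egg alone.

How it is judged (in metres and radians):
At the end, for the whole second after the job is handed in: Window carton, tin egg, small hare and foil egg rest in their own pockets: within 15 mm of the insert's centre from above, at most 4 mm over the pocket floor, tilted under 0.25 rad (foil egg 0.5). Tall hare and plain carton stand within 3 cm of where they were (horizontal distance between window_carton and insert_carton below 0.015 m and z of window_carton in the frame of insert_carton below 0.01 m and angle between each of window_carton, tin_egg, small_hare, tall_hare, plain_carton's own z axis and vertical below 0.25 rad and linear speed of each of window_carton, tin_egg, small_hare, foil_egg below 0.03 m/s and angular speed of each of window_carton, tin_egg, small_hare below 0.3 rad/s and horizontal distance between tin_egg and insert_egg below 0.015 m and z of tin_egg in the frame of insert_egg below 0.01 m and horizontal distance between small_hare and insert_hare below 0.015 m and z of small_hare in the frame of insert_hare below 0.01 m and horizontal distance between foil_egg and insert_foil below 0.015 m and z of foil_egg in the frame of insert_foil below 0.015 m and angle between foil_egg's own z axis and vertical below 0.5 rad and angular speed of foil_egg below 1 rad/s and distance of each of tall_hare, plain_carton from where it was at the start of the episode below 0.03 m); the robot touches nothing.
It fails at once if the tall hare is shifted by more than 3 cm or tipped over (distance of tall_hare from where it was at the start of the episode above 0.03 m or angle between tall_hare's own z axis and vertical above 0.5 rad).
It fails at once if the plain printed carton is shifted by more than 3 cm or tipped over (distance of plain_carton from where it was at the start of the episode above 0.03 m or angle between plain_carton's own z axis and vertical above 0.5 rad).
It fails at once if a thing of the set is tipped over (angle between any of window_carton, tin_egg, small_hare, foil_egg's own z axis and vertical above 1 rad).
It also fails if it takes over 104 s, if anything falls off the work surface, if the arm or the gripper's body presses on something with over 40 N, if the wrist force passes 120 N, or if a joint passes its speed limit or range.

## Working session

There is one attempt and no reset: what is moved stays moved. The work goes in short steps, each a Python script; the robot and the scene stay as the last script left them, time stands still between calls to the robot, and variables do not carry over. Pictures are saved under pics/ and viewed, at most 14 in all, crops included, and the job is handed in when it is done.

```bash
mkdir -p pics; ls; python3 - <<'E'
from plant import ctrl, sensors, optics
import cv2, numpy as np
for n in ("top","side"):
    im,d=optics.grab_frame(n); p=optics.camera_params(n)
    cv2.imwrite(f"pics/{n}0.png",cv2.resize(im[:,:,::-1],(800,600),interpolation=cv2.INTER_CUBIC)); np.savez(f"{n}0.npz",im=im,d=d)
    print(n,p["mtx"].round(1).tolist(),(-p["R"].T@p["t"]).round(0),p["R"].round(2).tolist(),(d>0).mean())
print(optics.camera_params("wrist")["T_tool_cam"].round(2).tolist(),ctrl.tcp_to_tips,sensors.read_state()["t"])
E
```

```text
pics
top [[436.2, 0.0, 249.3], [0.0, 436.2, 191.6], [0.0, 0.0, 1.0]] [ 475.   15. 1388.] [[-0.02, -1.0, 0.01], [-1.0, 0.02, -0.08], [0.08, -0.01, -1.0]] 0.9959716796875
side [[414.1, 0.0, 253.5], [0.0, 414.1, 189.7], [0.0, 0.0, 1.0]] [  309. -1103.   928.] [[0.97, -0.25, -0.02], [-0.17, -0.6, -0.79], [0.18, 0.76, -0.62]] 0.9261322021484375
[[0.0, -0.95, -0.32, 82.17], [1.0, 0.0, 0.0, -0.32], [-0.0, -0.32, 0.95, -117.17], [0.0, 0.0, 0.0, 1.0]] 25.0 0.1
```

View pics/top0.png

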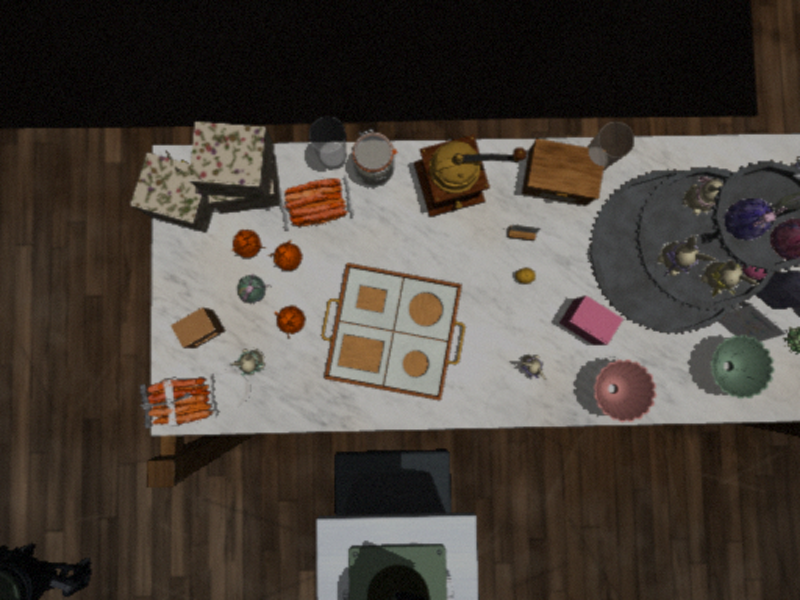

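View pics/side0.png

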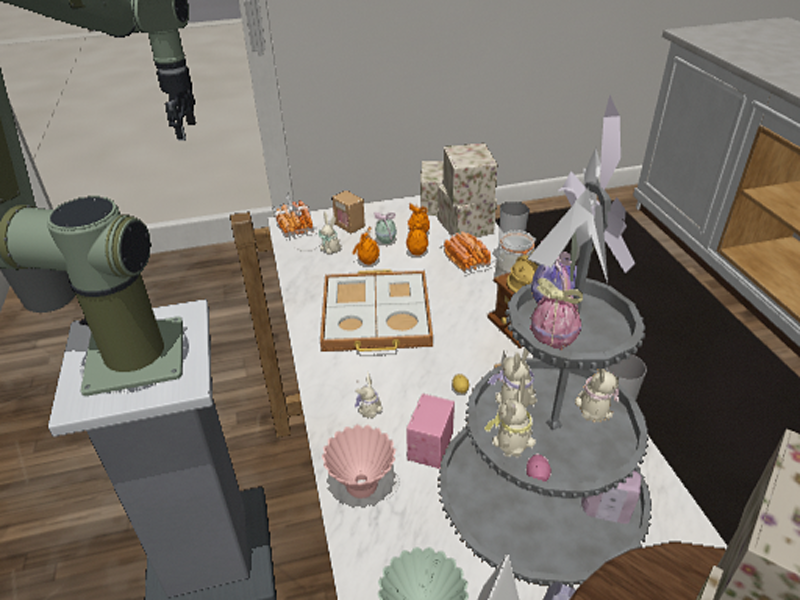

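Top view (800x600): carton with kraft colour (198,328), tin egg (251,289), foil egg (525,275), hares (250,362) and (530,366), pink plain carton (592,320). Pockets: small oblong (373,300), large round (425,308), large oblong (362,352), small round (416,362). Depth heights will tell the hares apart.

```bash
cat > h.py <<'E'
import numpy as np, cv2
from plant import ctrl, sensors, optics
def cloud(n,d,T=None):
    p=optics.camera_params(n); K=p["mtx"]; v,u=np.mgrid[:384,:512]
    c=np.stack([(u-K[0,2])/K[0,0]*d,(v-K[1,2])/K[1,1]*d,d],-1).astype(float)
    if n!="wrist": return (c-p["t"])@p["R"]
    T=T if T is not None else pose()
    M=T@p["T_tool_cam"]; return c@M[:3,:3].T+M[:3,3]
def pose():
    s=sensors.read_state(); T=np.eye(4); T[:3,:3]=s["eef_rot"]; T[:3,3]=s["eef_pos"]; return T
def rect(P):
    r=cv2.minAreaRect(P[:,:2].astype(np.float32)); return np.round(r[0],1),np.round(r[1],1),round(r[2],1)
E
python3 - <<'E'
from h import *
z=np.load("top0.npz"); P=cloud("top",z["d"]); im=z["im"]; s=np.load("side0.npz"); S=cloud("side",s["d"])
print("table z",np.median(P[205:215,310:330,2]))
for n,(u,v) in dict(carton=(198,328),egg=(251,289),hareL=(250,362),hareR=(530,366),pink=(592,320),foil=(525,275)).items():
    u,v=int(u*.64),int(v*.64); w=22; Q=P[v-w:v+w,u-w:u+w].reshape(-1,3); c=P[v,u]
    q=Q[(Q[:,2]>8)&(np.hypot(*(Q[:,:2]-c[:2]).T)<60)]
    a=S.reshape(-1,3); a=a[(np.hypot(*(a[:,:2]-c[:2]).T)<50)&(a[:,2]>8)]
    print(n,"centre px",c.round(0),"top",np.percentile(q[:,2],99).round(0),"side top",np.percentile(a[:,2],99.5).round(0) if len(a) else None,rect(q),len(q))
    t=q[q[:,2]>q[:,2].max()-12]; print("   toprect",rect(t),"mean",q.mean(0).round(0))
# pockets by colour
hsv=cv2.cvtColor(im,cv2.COLOR_RGB2HSV); m=cv2.inRange(hsv,(5,70,60),(25,255,255)); m[:,:205]=0;m[:,300:]=0;m[:165]=0;m[262:]=0
p=optics.camera_params("top");C=-p["R"].T@p["t"];Ki=np.linalg.inv(p["mtx"])
for c in cv2.findContours(m,cv2.RETR_LIST,cv2.CHAIN_APPROX_NONE)[0]:
    if cv2.contourArea(c)<150: continue
    x=c.reshape(-1,2); r=(np.c_[x,np.ones(len(x))]@Ki.T)@p["R"]; X=C+r*((15-C[2])/r[:,2])[:,None]
    print("pocket",cv2.contourArea(c),rect(X),X.mean(0).round(0))
E
```

```text
table z -1.066905933722229
carton centre px [533. 371.  86.] top 91.0 side top 91.0 (array([523.2, 369.1]), array([77.6, 80.3]), 30.4) 535
   toprect (array([532.5, 379.1]), array([50.3, 71.2]), 29.2) mean [532. 374.  76.]
egg centre px [606. 271.  79.] top 89.0 side top 90.0 (array([603.3, 270.4]), array([70.5, 82.9]), 7.6) 263
   toprect (array([608.6, 273.9]), array([17.1, 52.2]), 68.2) mean [607. 273.  56.]
hareL centre px [465. 273.  69.] top 101.0 side top 103.0 (array([467. , 283.5]), array([52.5, 53.5]), 21.9) 222
   toprect (array([469.4, 284.2]), array([ 6. , 38.3]), 33.0) mean [464. 278.  53.]
hareR centre px [ 445. -269.   49.] top 75.0 side top 76.0 (array([ 442.8, -284. ]), array([56.2, 41.9]), 44.5) 155
   toprect (array([ 436.8, -271.5]), array([47.9,  9.2]), 54.5) mean [ 444. -276.   43.]
pink centre px [ 532. -382.   84.] top 91.0 side top 90.0 (array([ 531.5, -391.4]), array([ 97.4, 100.8]), 3.8) 791
   toprect (array([ 531.3, -392.6]), array([85.2, 61.3]), 55.5) mean [ 531. -387.   75.]
foil centre px [ 625. -271.   30.] top 35.0 side top 35.0 (array([ 632.8, -258.1]), array([69.8, 31.1]), 67.6) 110
   toprect (array([ 625.8, -274.5]), array([22.3, 30.3]), 8.5) mean [ 626. -271.   26.]
pocket 188.0 (array([454.9, -46.3]), array([47.1, 50. ]), 88.7) [454. -46.  15.]
pocket 490.0 (array([476.6,  62.9]), array([82.1, 64. ]), 78.1) [476.  63.  15.]
pocket 328.0 (array([562.8, -69.3]), array([63.2, 66.4]), 88.7) [563. -69.  15.]
pocket 219.0 (array([585.8,  40.1]), array([54.6, 45.3]), 77.5) [586.  40.  15.]
pocket 5148.5 (array([519.9,  -3. ]), array([228.7, 229.6]), 78.2) [520.  -2.  15.]
pocket 5958.0 (array([520. ,  -3.1]), array([283. , 237.9]), 78.3) [520.  -3.  15.]
```

The right hare (top ~76 mm) is the small one and the left one is tall. The tray is centred at (520,-3) with yaw -11.8°, and the pocket sizes match. Next I'll check each object closely with the wrist camera.

```bash
cat >> h.py <<'E'
def down(a): # a = direction (deg) of tool x
    a=np.radians(a); c,s=np.cos(a),np.sin(a); return np.array([[c,s,0],[s,-c,0],[0,0,-1.]])
def best(close,pts):
    """tool-x yaw for a closing direction (deg), joint 6 kept mid-range over points"""
    o=[]
    for a in (close+90,close-90):
        qs=[ctrl.solve_ik(p,down(a)) for p in pts]
        if all(q is not None for q in qs): o.append((max(abs(q[5]) for q in qs),a))
    return min(o)[1]
def look(name,xy,close,z=230,r=60,bands=()):
    a=best(close,[[*xy,z]]); ctrl.move_ptp([*xy,z],down(a)); ctrl.hold(.2)
    T=pose(); im,d=optics.grab_frame("wrist"); P=cloud("wrist",d,T); cv2.imwrite(f"pics/{name}.png",im[:,:,::-1]); np.savez(name,im=im,P=P)
    m=(np.hypot(P[...,0]-xy[0],P[...,1]-xy[1])<r)&(d>0); Q=P[m]
    print(name,"table",np.median(Q[Q[:,2]<5,2]).round(1) if (Q[:,2]<5).any() else None,"top",Q[:,2].max().round(1),"t",sensors.read_state()["t"])
    for lo,hi in bands:
        q=Q[(Q[:,2]>lo)&(Q[:,2]<hi)]; print("  ",lo,hi,len(q),*(rect(q) if len(q)>3 else ()),(q[:,:2].max(0)/2+q[:,:2].min(0)/2).round(1) if len(q) else '')
    return P,im
E
python3 - <<'E'
from h import *
print(optics.camera_params("wrist")["mtx"].round(0).tolist())
look("w_egg",(607,272),90,bands=((8,90),(20,50),(30,68),(72,99)))
look("w_carton",(532,377),29,bands=((75,99),(80,99)),z=260)
look("w_foil",(626,-273),90,bands=((6,40),(6,20),(14,40),(24,40)))
look("w_hare",(442,-276),-35,bands=((5,90),(15,42),(25,42),(42,60),(60,90)))
a=[cv2.imread(f"pics/w_{n}.png") for n in("egg","carton","foil","hare")]
a=[cv2.resize(i,(400,300)) for i in a]
cv2.imwrite("pics/w4.png",np.vstack([np.hstack(a[:2]),np.hstack(a[2:])]))
E
```

```text
[[290.0, 0.0, 255.0], [0.0, 290.0, 190.0], [0.0, 0.0, 1.0]]
w_egg table -1.5 top 300.3 t 2.2667
   8 90 2060 [607.3 280.2] [55.9 56.5] 56.4 [605.7 275.5]
   20 50 704 [607.2 280.3] [55.9 56.4] 56.4 [605.7 275.5]
   30 68 1602 [607.2 280.3] [55.7 56.4] 57.9 [605.7 276. ]
   72 99 395 [605.9 277.9] [20.5 53.1] 85.7 [605.7 277.1]
w_carton table -1.5 top 329.9 t 3.6667
   75 99 3173 [530.9 381.6] [50.6 70.2] 29.3 [531.2 382.1]
   80 99 3156 [531.1 381.7] [50.  70.2] 29.3 [531.2 382.1]
w_foil table -1.4 top 300.4 t 6.2583
   6 40 766 [ 626.7 -272.2] [41.1 31.3] 89.7 [ 626.7 -272.2]
   6 20 90 [ 628.5 -272. ] [27.2 40.6] 7.6 [ 627.8 -272.2]
   14 40 760 [ 626.7 -272.2] [41.1 31.3] 89.7 [ 626.7 -272.2]
   24 40 516 [ 626.6 -272.9] [31.6 27.8] 59.5 [ 626.  -272.7]
w_hare table -1.4 top 300.8 t 7.5667
   5 90 1213 [ 443.8 -280.2] [52.  44.8] 44.1 [ 441.7 -274.8]
   15 42 429 [ 444.5 -278.5] [44.8 43.1] 44.6 [ 441.4 -274.6]
   25 42 312 [ 442.9 -277.1] [41.3 39.8] 51.3 [ 439.5 -274.6]
   42 60 481 [ 442.1 -274.8] [35.7 27.9] 57.0 [ 437.7 -271.7]
   60 90 208 [ 441.1 -271.4] [47.7 37.9] 77.4 [ 436.7 -273.5]
```

View pics/w4.png

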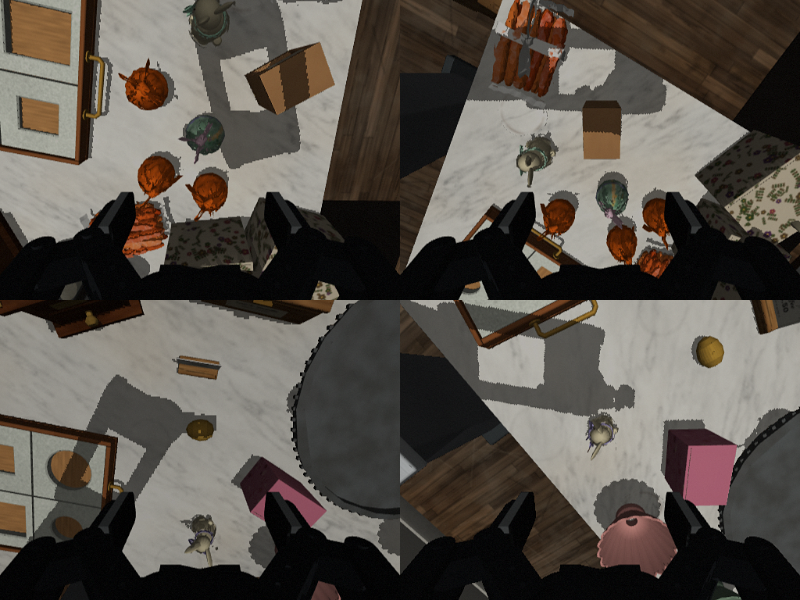

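The wrist views show all four items clear of neighbours. The foil egg's long axis is along world y, and the carton's yaw of 29.3° is confirmed. The hare's heading still needs a closer look.

```bash
python3 - <<'E'
from h import *
from scipy.optimize import least_squares
z=np.load("w_egg.npz");Q=z["P"].reshape(-1,3);Q=Q[(Q[:,2]>28)&(Q[:,2]<62)&(np.hypot(Q[:,0]-607,Q[:,1]-276)<40)]
f=lambda p:((Q[:,0]-p[0])/24.5)**2+((Q[:,1]-p[1])/24.5)**2+((Q[:,2]-35)/33)**2-1
r=least_squares(f,[607,276],loss="soft_l1",f_scale=.1);print("egg",r.x.round(1),np.abs(r.fun).mean())
ctrl.move_ptp([430,-265,150],down(best(-35,[[430,-265,150]])));ctrl.hold(.2)
T=pose();im,d=optics.grab_frame("wrist");P=cloud("wrist",d,T);np.savez("w_hare2",im=im,P=P);cv2.imwrite("pics/hare2.png",im[:,:,::-1])
Q=P.reshape(-1,3);Q=Q[np.hypot(Q[:,0]-442,Q[:,1]+276)<45]
for lo,hi in((8,20),(20,30),(30,42),(42,50),(50,62),(62,90)):
    q=Q[(Q[:,2]>lo)&(Q[:,2]<hi)];print(lo,hi,len(q),*rect(q),q[:,:2].mean(0).round(1))
# height map in world frame, 4 px/mm... and colour
g=np.zeros((400,400,3),np.uint8);h=np.full((400,400),-99.)
m=np.hypot(P[...,0]-442,P[...,1]+276)<50
for X,c in sorted(zip(P[m].tolist(),im[m].tolist()),key=lambda t:t[0][2]):
    u,v=int(200-(X[1]+276)*4),int(200-(X[0]-442)*4);cv2.circle(g,(u,v),3,c[::-1],-1)
v,u=np.argwhere(m).mean(0).astype(int);cr=im[max(v-60,0):v+60,u-60:u+60,::-1]
cv2.imwrite("pics/hare3.png",np.hstack([g,cv2.resize(cr,(400,400))]))
E
```

```text
egg [606.9 280.4] 0.1323066994554087
8 20 236 [ 446.3 -275.6] [38.7 47.9] 51.8 [ 453.9 -272.7]
20 30 210 [ 443.1 -270.4] [30.5 41.1] 62.9 [ 452.9 -268.7]
30 42 424 [ 443.1 -278.5] [39.7 38.3] 49.3 [ 445.1 -273.5]
42 50 252 [ 441.2 -275.9] [39.1 27.3] 53.0 [ 439.2 -272. ]
50 62 581 [ 442.  -273.5] [29.3 22.7] 86.7 [ 442.1 -275.4]
62 90 308 [ 441.1 -271.7] [48.6 35.8] 74.5 [ 437.6 -272.2]
```

View pics/hare3.png

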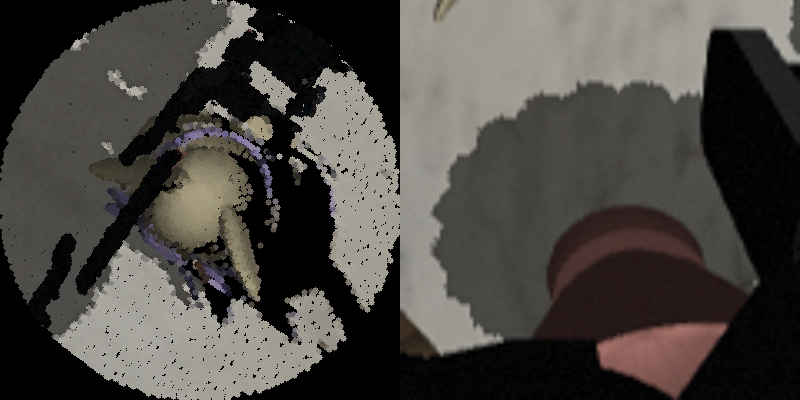

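The hare's axes are clear from the world-frame map (up = +x, left = +y). Head is at px (205,195), ear tips at (95,170) and (245,295), so its x axis lies along about -38°, with the body near (444,-278). Next I'll check the pockets from the wrist camera, then pick the hare.

```bash
cat >> h.py <<'E'
def pick(xy,close,z,place_xy,close2,force=25,opening=85):
    a=best(close,[[*xy,z],[*xy,230]]); ctrl.gripper_to(opening)
    ctrl.move_ptp([*xy,230],down(a)); ctrl.move_l([*xy,z],vel=150)
    ctrl.gripper_to(0,force); s=sensors.read_state(); print("grip",s["grip_width"],s["grasp_force"],s["t"])
    ctrl.move_l([*xy,z+15],vel=60); ctrl.move_l([*xy,230],vel=200)
    s=sensors.read_state(); print("lifted",s["grip_width"],s["grasp_force"],s["force"])
def place(xy,close,z,opening):
    a=best(close,[[*xy,z],[*xy,230]]); ctrl.move_ptp([*xy,230],down(a)); ctrl.move_l([*xy,z+25],vel=200)
    hit=ctrl.move_l([*xy,z],vel=40,threshold=6); s=sensors.read_state(); print("down",hit,s["eef_pos"],s["force"],s["grip_width"])
    ctrl.gripper_to(opening); ctrl.hold(.3); ctrl.move_l([*xy,230],vel=150); print("t",sensors.read_state()["t"])
E
python3 - <<'E'
from h import *
xy=(520,-3);a=best(-12,[[520,-3,330]]);ctrl.move_ptp([520,-3,330],down(a));ctrl.hold(.2)
T=pose();im,d=optics.grab_frame("wrist");p=optics.camera_params("wrist");M=T@p["T_tool_cam"]
cv2.imwrite("pics/tray.png",im[:,:,::-1]);P=cloud("wrist",d,T)
m=cv2.inRange(cv2.cvtColor(im,cv2.COLOR_RGB2HSV),(5,70,40),(25,255,255));Ki=np.linalg.inv(p["mtx"])
for c in cv2.findContours(m,cv2.RETR_LIST,cv2.CHAIN_APPROX_NONE)[0]:
    if cv2.contourArea(c)<300: continue
    x=c.reshape(-1,2);r=(np.c_[x,np.ones(len(x))]@Ki.T)@M[:3,:3].T;X=M[:3,3]+r*((15-M[2,3])/r[:,2])[:,None];print(cv2.contourArea(c),*rect(X))
for q in((454.5,-46),(477,62.7),(563,-69),(585.5,40.1)):
    k=np.hypot(P[...,0]-q[0],P[...,1]-q[1])<12;print(q,"floor z",np.median(P[k][:,2]).round(1))
for q in((520,-3),):
    k=np.hypot(P[...,0]-q[0],P[...,1]-q[1])<12;print("insert top",np.median(P[k][:,2]).round(1))
E
```

```text
447.5 [ 304.9 -320.6] [47.6 80.4] 14.3
463.0 [ 299.4 -254.9] [56.3 55.1] 1.1
1522.0 [ 872.5 -398.4] [ 76.3 148.9] 3.5
340.0 [ 491.1 -129.1] [14.5 77.1] 78.0
5904.5 [ 204.  -137.9] [312.  115.5] 30.7
734.5 [452.  -45.3] [48.5 49.9] 32.4
1825.5 [ 873.7 -188.3] [ 75.3 139.9] 14.2
1298.0 [560.7 -68.3] [63.6 65.8] 78.0
1212.5 [584.3  40.6] [54.1 46.2] 77.9
2545.0 [475.1  63.9] [83.3 63.7] 78.0
23820.0 [516.9  -4.7] [236.2 234.3] 78.1
822.5 [543.7 122.9] [19.9 77.4] 77.9
27729.0 [518.   -1.8] [282.3 243.1] 78.2
2506.5 [785.7 109.8] [ 55.9 113.5] 77.9
330.5 [540.8 183.5] [14.7 47.6] 77.9
9291.5 [254.8 183.3] [145.1 146. ] 0.3
(454.5, -46) floor z 12.9
(477, 62.7) floor z 13.0
(563, -69) floor z 12.8
(585.5, 40.1) floor z 17.8
insert top 384.7
```

View pics/tray.png

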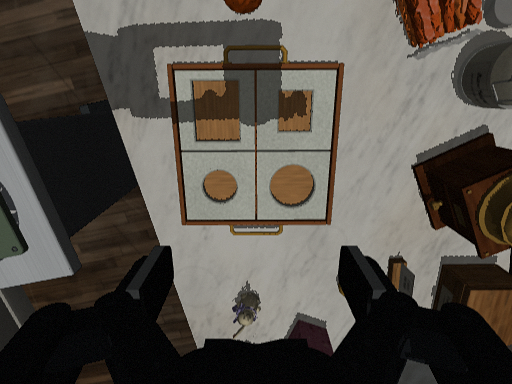

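The tray view shows the pockets at px (217,110) carton, (295,110) foil, (220,185) hare and (292,185) egg. Both cameras agree to within 3 mm, so I'll use the average. Now the hare.

```bash
python3 - <<'E'
from h import *
pick((444,-278),-38,41,0,0)
im,_=optics.grab_frame("side");cv2.imwrite("pics/s_hare.png",cv2.resize(im[150:330,130:330,::-1],None,fx=3,fy=3))
E
```

```text
grip 29.118141740291676 26.626650072284974 13.0917
lifted 28.91551080431807 26.098072392633185 [-0.08073273  0.31271829 -1.37408615]
```

View pics/s_hare.png

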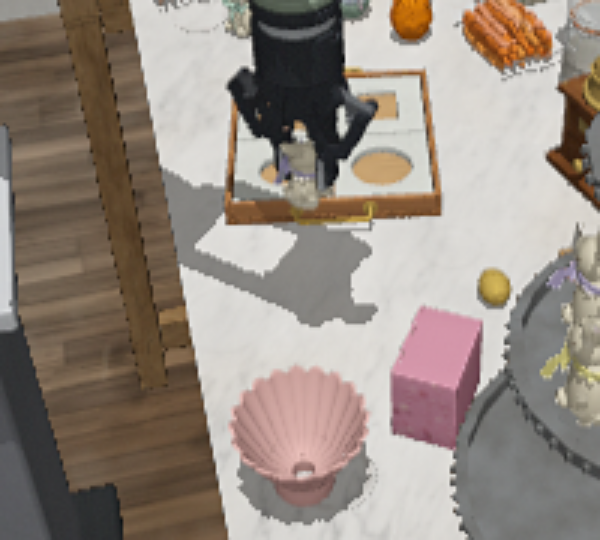

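The hare is held upright, weight 1.4 N as expected. Placing it.

```bash
python3 - <<'E'
from h import *
place((453.5,-45.8),-38,54,60)
T=pose();im,d=optics.grab_frame("wrist");P=cloud("wrist",d,T);cv2.imwrite("pics/p_hare.png",im[100:,:,::-1])
Q=P.reshape(-1,3);Q=Q[(np.hypot(Q[:,0]-453,Q[:,1]+46)<45)&(Q[:,2]<120)]
for lo,hi in((30,45),(45,55),(55,63),(63,77),(77,105)):
    q=Q[(Q[:,2]>lo)&(Q[:,2]<hi)];print(lo,hi,len(q),*(rect(q) if len(q)>4 else ()))
print(np.percentile(Q[:,2],99.8))
E
```

```text
down True [453.02325201 -45.59371938  54.69952919] [-0.44062878  1.0677337   4.14217464] 28.648438370737793
t 19.025
30 45 179 [450.1 -37.4] [35.1 38.3] 52.4
45 55 256 [449.9 -42.8] [37.6 37.3] 54.4
55 63 156 [447.3 -41. ] [34.8 28.5] 56.0
63 77 441 [447.  -38.2] [32.2 24.3] 89.3
77 105 170 [446.  -36.2] [46.6 38. ] 79.6
86.58324004244385
```

View pics/p_hare.png

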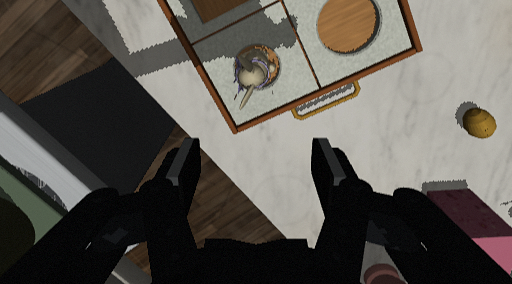

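The hare stands in the small round pocket at px (260,68). Contact came at the expected height, about 3–4 mm from centre. Next the foil egg.

```bash
python3 - <<'E'
from h import *
pick((626.5,-272.5),0,34,0,0,20,opening=70)
if sensors.read_state()["grip_width"]>20:
    place((585,40.4),-12,52,52)
T=pose();im,d=optics.grab_frame("wrist");P=cloud("wrist",d,T);cv2.imwrite("pics/p_foil.png",im[:,:,::-1])
Q=P.reshape(-1,3);Q=Q[(np.hypot(Q[:,0]-585,Q[:,1]-40)<35)&(Q[:,2]<120)]
q=Q[Q[:,2]>29];print(len(q),*rect(q),Q[:,2].max())
E
```

```text
grip 30.123844288219967 19.84303633798845 22.3417
lifted 29.90922956029874 19.834740066435188 [ 0.09314935  0.25803194 -1.10950751]
down True [584.35265673  40.52820061  52.70707671] [-1.25758717 -0.067494    5.51999517] 29.92321434332713
t 28.4917
850 [584.2  42.4] [39.8 31.1] 77.6 50.47114735251603
```

View pics/p_foil.png

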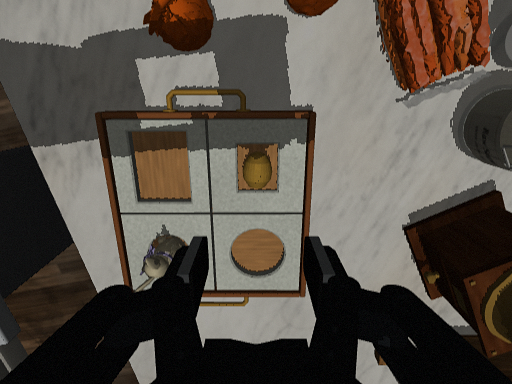

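The foil egg lies in the small oblong pocket at px (258,168), 2 mm off centre. Its top is at 50.5 mm, which is the floor plus its 32 mm height. Next the tin egg.

```bash
python3 - <<'E'
from h import *
pick((607,278),90,46,0,0,22)
w=sensors.read_state()["grip_width"]
if w>35:
    place((561.7,-68.8),78,59,70)
    T=pose();im,d=optics.grab_frame("wrist");P=cloud("wrist",d,T);cv2.imwrite("pics/p_egg.png",im[:,:,::-1])
    Q=P.reshape(-1,3);Q=Q[(np.hypot(Q[:,0]-561,Q[:,1]+69)<45)&(Q[:,2]<140)]
    for lo,hi in((35,75),(85,120)):
        q=Q[(Q[:,2]>lo)&(Q[:,2]<hi)];print(len(q),*rect(q))
    print(Q[:,2].max())
E
```

```text
grip 46.3833558673369 22.57003324571997 32.0667
lifted 46.43697909434726 22.755326349288225 [-0.60923686  0.49361283 -1.4534345 ]
down True [561.29931322 -68.74997816  59.97235535] [-1.07793739  0.27454544  4.95982335] 46.4486744835291
t 39.2417
1482 [558.4 -69. ] [57.  57.7] 43.5
437 [561.4 -66.5] [20.5 53. ] 72.3
103.28125095075669
```

```bash
ls pics/p_egg.png
```

```text
pics/p_egg.png
```

The egg is seated: its top is at 103 mm, against an expected 91+13. Last, the carton.

```bash
python3 - <<'E'
from h import *
pick((531.3,381),29.3,66,0,0,25)
w=sensors.read_state()["grip_width"]
if 45<w<55:
    place((476,63.3),-11.8,79,72)
    T=pose();im,d=optics.grab_frame("wrist");P=cloud("wrist",d,T)
    Q=P.reshape(-1,3);Q=Q[(np.hypot(Q[:,0]-476,Q[:,1]-63)<55)&(Q[:,2]<130)&(Q[:,2]>85)]
    print(*rect(Q),np.percentile(Q[:,2],[5,50,95]))
    ctrl.move_ptp([350,330,300],down(best(29,[[350,330,300]])))
for n in("top","side"):
    im,d=optics.grab_frame(n);np.savez(n+"1",im=im,d=d);cv2.imwrite(f"pics/{n}1.png",im[:,:,::-1])
a=cv2.imread("pics/top1.png")[150:270,180:400];b=cv2.imread("pics/side1.png")[110:300,160:330]
cv2.imwrite("pics/final.png",np.hstack([cv2.resize(a,(440,240)),cv2.resize(b,(340,380))[:240]]) if 0 else np.hstack([cv2.copyMakeBorder(cv2.resize(a,(440,240)),0,260,0,0,0),cv2.resize(b,(360,500))[:500]]))
E
```

```text
grip 50.6674097775409 28.11528593301773 42.8917
lifted 50.65029837221326 27.628272771835327 [-0.48203726 -0.94337719 -1.58458917]
down True [475.80015846  63.2099423   79.80357213] [0.51656965 0.0060062  3.31839369] 50.4793088931863
t 48.5833
[474.5  63.4] [70.1 50.5] 78.1 [96.56553996 97.82562388 98.91874416]
```

View pics/final.png

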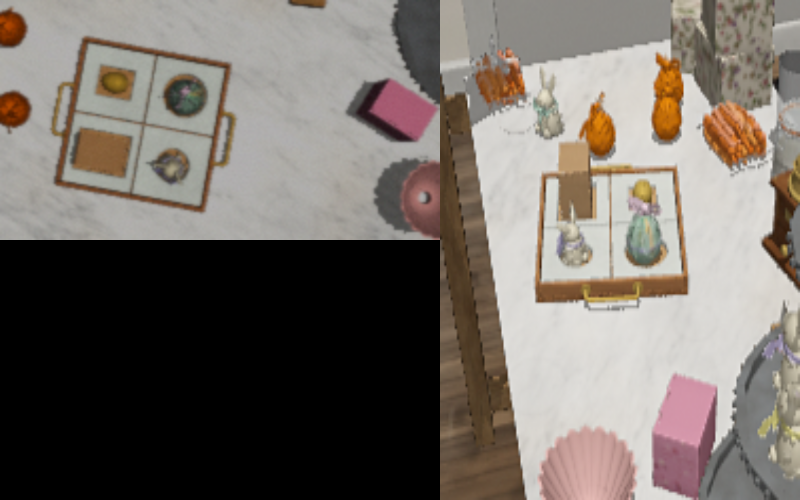

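The final view shows all four items upright in their pockets, with the tall hare and pink carton undisturbed. I'll check the hare and egg heights against the start in the top depth image, then hand in.

```bash
python3 - <<'E'
from h import *
P0=cloud("top",np.load("top0.npz")["d"]).reshape(-1,3);P1=cloud("top",np.load("top1.npz")["d"]).reshape(-1,3)
f=lambda P,c,r=30:np.sort(P[np.hypot(P[:,0]-c[0],P[:,1]-c[1])<r][:,2])[-60:]
def s(a):return a[-5].round(1),a.mean().round(1)
h=f(P1,(453.5,-45.8)),f(P0,(444,-278));e=f(P1,(561.7,-68.8)),f(P0,(607,276))
print("hare",s(h[0]),s(h[1]),"egg",s(e[0]),s(e[1]))
ok=abs(h[0].mean()-h[1].mean()-13)<4 and abs(e[0].mean()-e[1].mean()-13)<4
print(ok)
if ok: print(ctrl.finish_job())
E
```

```text
hare (np.float64(85.0), np.float64(73.0)) (np.float64(70.9), np.float64(60.2)) egg (np.float64(99.7), np.float64(90.0)) (np.float64(88.3), np.float64(76.9))
True
the job is handed in; nothing more can be done
None
```

The job is handed in: camera checks showed the small hare, tin egg, window carton and foil egg standing seated in their own pockets, and the tall hare and plain carton were left undisturbed.

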